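# Unlatch the coffee caddy and flip its lid over to stay open

## Task

Get the white coffee caddy ready for use: with a fingertip push the turn-button on its left end all the way aside so that it no longer bars the lid, then push the lid up by the lip at its front and flip it right over past the top, so that it stays open by its own weight against its stop. Touch and push gently, without gripping or lifting anything: the caddy stays standing where it is, and the other things on the worktop are left alone.

Things in the scene. Friction and masses are not known exactly. Their poses are not given: they have to be found in the camera images.
- caddy: the coffee caddy: white stoneware box, 110 (x) x 140 (y) x 80 high, walls 6, loose on the worktop, about 2 kg, with a wooden lid and three coffee capsules inside. Origin: centre of its underside. Own x points from the front (lip side, which looks roughly at the robot) to the hinge side; own y to the left end, where the turn-button is; z up
- lid (a joint): lid angle, rad: 0 shut, grows as the front rises and swings over to the back; stop at 1.9. The lid is a wooden plate 112 x 144 x 10 thick, 0.18 kg; it swings freely, falls shut from below about 1.5 and falls back against its stop from beyond that
- lid_hinge (a point): middle of the lid's hinge line, which runs along the caddy's y on its rear rim, 80 above the worktop, 55 behind the caddy's centre
- lid_lip (a point): middle of the free edge of the lid's thumb lip: a tab 70 wide, 6 thick, that stands out 30 beyond the middle of the lid's front edge and slants upward. Shut, this point is 140 in front of the hinge line and 21 above it (101 above the worktop), with free space under the lip; it moves with the lid
- latch (a joint): angle of the turn-button that bars the lid, rad: 0 it points across the lid (along the caddy's -y), positive: its free end has turned toward the hinge side (+x), negative: toward the front; stops at -1.65 and +1.65. It can be turned aside either way and stays where it is left (friction about 0.7 N at the peg). It is clear of the lid beyond about 1.35 either way; before that it holds the lid down
- latch_pivot (a point): pivot of the turn-button, on its top, 99 above the worktop, on a bracket 18 beyond the caddy's left end and 20 in front of its centre. The steel bar is 13 wide, 7 thick and reaches 40 from the pivot; upright axis
- latch_peg (a point): top of the upright steel peg on the bar, 30 from the pivot, 11 in diameter, standing 25 above the bar's top (124 above the worktop); it turns with the bar
- tin_tomato: bystander, to be left alone: short wide food tin, 75 dia x 58 high. Origin: centre of its underside
- salt_shaker: bystander, to be left alone: salt shaker, 44 dia x 90 high. Origin: centre of its underside
- capsule_4: bystander, to be left alone: single coffee capsule, 37 dia x 29 high. Origin: centre of its underside
- spice_1: bystander, to be left alone: spice jar, 45 dia x 106 high. Origin: centre of its underside
- spice_2: bystander, to be left alone: spice jar, 45 dia x 106 high. Origin: centre of its underside
- tea_box: bystander, to be left alone: carton, 63 x 77 x 112 high. Origin: centre of its underside
- kitchen_timer: bystander, to be left alone: round kitchen timer, 61 dia x 49 high. Origin: centre of its underside
- sugar_tin: bystander, to be left alone: canister with a knobbed lid, 68 dia x 100 high. Origin: centre of its underside

How it is judged:
By the outcome, as a careful person would: the job done as asked, in the order asked, and still so for the second after the job is handed in, with the robot touching nothing.
It also fails if it takes over 58 s, if anything falls off the work surface, if the arm or the gripper's body presses on something with over 40 N, if the wrist force passes 120 N, or if a joint passes its speed limit or range.

## Robot

A 6-joint arm with a two-finger parallel gripper is mounted at the origin on a cart in front of the work surface, level with it; the furniture and walls round the work are solid. World frame = base frame: x ahead of the robot, y to its left, z up, the work surface at z = 0. Lengths are in m, angles in degrees, forces in N, time in s.
With the tool pointing down it reaches from about 0.3 to 0.75 m from the base axis. Payload 8.5 kg.
Tool frame: the origin (TCP) lies between the finger pads; the fingertips stand 17 mm ahead of it and the grasp point (between the pads) lies 2 mm behind it (env.tip_reach is the distance from the TCP to the fingertips, in m); z points along the fingers, y is the line along which they close (so a half turn about z gives the same grasp; the last joint's range is limited). The gripper opens to 85 mm and grips with 20 to 120 N. Pads are 22 mm wide; open, the fingers measure 114 mm over their backs; the gripper's body (76 mm by 85 mm) begins 54 mm behind the grasp point. The pads swing forward as they close: fully open they stand 13 mm farther back than shut.
Start: joints at [-77.825, 21.807, 74.336, -0, 83.858, -12.336], TCP at [0.228, -0.5, 0.248] pointing down, gripper open.
Joint ranges: [-178.18, 178.18], [-50.72, 133.34], [12.68, 142.11], [-81.47, 261.47], [9.98, 163.14], [-165.26, 165.26]. Speed limits (degrees/s): [136.94, 136.94, 180, 180, 180, 180].

## Interface

Orientations are given as a 3x3 rotation matrix whose columns are the frame's x, y, z axes.
In Python, from rig import env, viewer gives the robot as it stands.
- The arm moves only by the tool move_arm, never from a script. Its argument "motion" is a list of rows, each a list of 2 entries, a list of its own where there are three numbers: the shift along the tool's x, y, z normalised to -1 to 1, where 1 is 50 mm, then the turn, a rotation vector about the tool's x, y, z normalised to -1 to 1, where 1 is 8 degrees. A call has 1 to 20 rows; each row shifts and turns the commanded pose from where the row before left it, along the tool's axes as they then stand; what a row does not reach is not made up. A row lasts 1/10 s, in which the tool goes at most 50 mm and 8.59 degrees, less where a joint would pass 70% of its speed; a pose out of reach is approached as far as the arm can. A call with a number of a shift or a turn outside -1 to 1 is refused whole. A call with a gripper value outside its range is refused whole. "claw" is the closure, from 0 (fully open) to 1 (shut), set as the call begins (left out, the last holds). The fingers move at their own pace and stop on an object; "force" is the grip in N (left out, the last holds). Time passes only in rows, so rows that do not move let the fingers close. It gives the time, the measured TCP pose, the force, the opening and the grip force at its end, in the units of the state.
- env.observe(): the state, without advancing time (a new reading comes with each control period).
- viewer.get_image(name): name is "scene" or "top"; returns a dict with "frame" (400x640x3 uint8, red, green, blue), "depth" (400x640 float32, m along the optical axis (not along the pixel's ray), 0 where there is no reading), "fx", "fy", "cx", "cy" (pixels), "eye" and "attitude" of the camera in the world. Camera axes: x right, y up, looking along -z (the intrinsics and any distortion apply to the point x, -y, -z); pixel columns grow to the right and rows downward; lengths in m; the calibration is good to about 2 mm. A picture is of the moment at which its call begins.
- env.close_job(): hands the job in; it is judged then, once.
The state is a dict: "time_s": time; "q": joint angles; "qvel": joint speeds; "joint_efforts": joint torques, N m; "position": TCP position; "tool_rot": TCP orientation; "ft_force": force on the tool from outside, world axes, zero at the start; "wrist_torque": the same for the moment, N m; "grip_width": finger opening in m; "gripper_force": force on a finger pad.
Only numpy, scipy, OpenCV 4.12 (cv2) and the standard library are available. Lean on these libraries where they do the work, as an engineer would, in place of code of your own. Each camera call takes 0.05 s, during which the arm holds its last target. There are 200 camera calls.

## Working session

There is one attempt and no reset: what is moved stays moved. The work goes in short steps, Python scripts to look and compute and a tool call to move; the robot and the scene stay as the last step left them, time stands still between calls to the robot, and variables do not carry over. Pictures are saved under pics/ and viewed, at most 10 in all, crops included, and the job is handed in when it is done.

Besides the shell and the picture viewer there is one more tool, called after ">>>" by a JSON object that holds its "fn" and its "kwargs". move_arm: Moves the arm, as the interface text tells. Scaled input: -1 to 1 covers 50 mm each way for a shift and 8 degrees each way for a turn. Its arguments: {"type":"object","properties":{"motion":{"type":"array","items":{"type":"array"}},"claw":{"type":"number"},"force":{"type":"number"}},"required":["motion"]}

```bash
mkdir -p pics
cat > h.py <<'E'
import numpy as np, cv2
from rig import env, viewer
def grab(name):
    im=viewer.get_image(name); return im
def cloud(im):
    h,w=im["depth"].shape; u,v=np.meshgrid(np.arange(w),np.arange(h)); d=im["depth"]
    p=np.stack([(u-im["cx"])/im["fx"]*d,-(v-im["cy"])/im["fy"]*d,-d],-1)
    P=p@np.array(im["attitude"]).T+np.array(im["eye"]); P[d==0]=np.nan; return P
def save(im,n): cv2.imwrite("pics/"+n,cv2.cvtColor(im["frame"],cv2.COLOR_RGB2BGR))
E
python3 - <<'E'
from h import *
for n in("scene","top"):
    im=grab(n); save(im,n+"0.png"); print(n,im["eye"],im["fx"],np.round(im["attitude"],2).tolist(),[k for k in im]); np.savez(n+"0.npz",P=cloud(im),f=im["frame"])
s=env.observe();print(s["position"],np.round(s["tool_rot"],3).tolist(),s["time_s"],s["grip_width"])
E
```

```text
scene [-0.32548888 -1.03005891  0.65295424] 432.43772341255135 [[0.67, 0.3, -0.68], [-0.74, 0.26, -0.62], [-0.01, 0.92, 0.4]] ['frame', 'depth', 'fx', 'fy', 'cx', 'cy', 'eye', 'attitude']
top [ 0.46300255 -0.20305188  1.33160441] 402.10788544666605 [[-0.02, 1.0, -0.09], [-1.0, -0.02, -0.02], [-0.02, 0.09, 1.0]] ['frame', 'depth', 'fx', 'fy', 'cx', 'cy', 'eye', 'attitude']
[ 0.22813424 -0.50018529  0.2477913 ] [[0.91, 0.415, -0.0], [0.415, -0.91, 0.001], [0.0, -0.001, -1.0]] 0.1 0.08533308607409164
```

View pics/scene0.png

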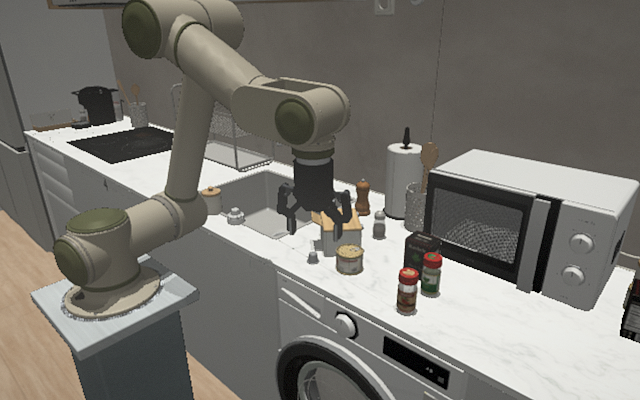

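View pics/top0.png

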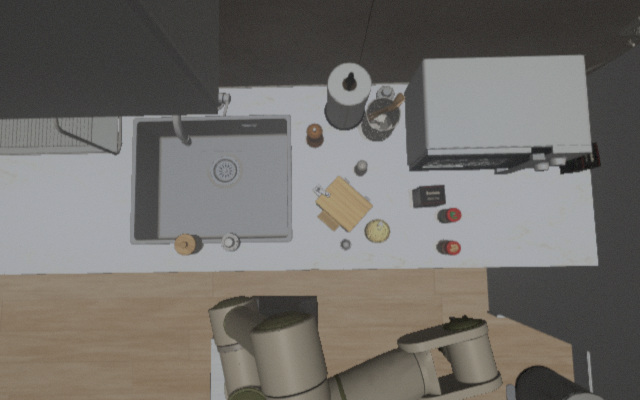

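The top view shows the caddy lid at about (343,204), its lip at (329,219) pointing lower-left, and the turn-button at about (321,190). The tomato tin (377,231), the capsule (346,244) and the salt shaker (361,167) stand nearby. Next I'll zoom in and measure.

Run:
```python
from h import *
d=np.load("top0.npz");P=d["P"];f=d["f"]
c=f[145:265,290:410];cv2.imwrite("pics/c.png",cv2.cvtColor(cv2.resize(c,None,fx=5,fy=5,interpolation=cv2.INTER_CUBIC),cv2.COLOR_RGB2BGR))
hsv=cv2.cvtColor(f,cv2.COLOR_RGB2HSV)
m=((P[...,2]>.075)&(P[...,2]<.1)&(hsv[...,1]>50)).astype(np.uint8)
m[:, :310]=0;m[:,375:]=0;m[:170]=0;m[240:]=0
lid=cv2.morphologyEx(m,cv2.MORPH_OPEN,np.ones((3,3)))
# lid: points with z~.09
v,u=np.nonzero(m); Q=P[v,u]; print(len(Q),np.percentile(Q[:,2],[5,50,95]))
sel=(Q[:,2]>.083)&(Q[:,2]<.097)
r=cv2.minAreaRect((Q[sel][:,:2]*1000).astype(np.float32)); print(r, cv2.boxPoints(r))
# nearby objects
for n,(u0,v0) in dict(tin=(377,231),cap=(346,244),salt=(361,167),pivotarea=(321,190)).items(): print(n,np.round(P[v0-2:v0+3,u0-2:u0+3].reshape(-1,3).mean(0),3))
w=P[180:200,308:332]; k=(w[...,2]>.085); 
for i in range(20): print(180+i,' '.join('%3d'%(z*1000) for z in w[i,:,2]))
```

```text
1735 [0.08612374 0.09019406 0.09501889]
((562.7025146484375, -269.8192138671875), (141.68753051757812, 135.33657836914062), 47.25756072998047) [[ 464.92416 -275.921  ]
 [ 564.317   -367.77444]
 [ 660.48083 -263.71744]
 [ 561.088   -171.86398]]
tin [ 0.485 -0.384  0.054]
cap [ 0.445 -0.286  0.028]
salt [ 0.685 -0.335  0.087]
pivotarea [nan nan nan]
180  -1   1   0   3   0  -4   0   3  -1  -2   1   1  -1   0  -3  -3   0   2   0   0  -5   0   0  -2
181   0  -3  -8   0  -2  -2   3   3  -3  -4   1   0   2   0   2  -1   1   1   0  -1   1   0   2  -4
182  -1   4  -1   0   0  -5  -1   0  -2   0   1   4  -2   2  -1   1  -1  -2  -5   1   1   0  -3   0
183  -5  -1  -3  -1   1  -1   0  -1   0   4   1  -4  -3  -5  -1   2  -1  -5   0  -2  -1   0   2  85
184   1   0   2   0   0   0  -1   5   0   1   4   0   0   2  -3  -2   0   0  -4   0   0  -1  -1  91
185   0  -4   0   1   1   0  -3  -2   0  74  81  -1  -1  -2  -4   3  -3   0   1   1   0   0  95  87
186   0  -3   0   0  -2   0   0  -1  77  77  75  77  -1  -2   1   0   0   4  -3   2   0  92  87  88
187  -3  -1   0   1   0   1   0  73  95  97  97  77  76  -3  -5  -2   0   2  -4   4  86  89  91  88
188  -5   0  -6  -2  -2   0  -1  76 100  95 102  98  95  78  71  -3  -2  -5  -5  89  91  87  89  89Traceback (most recent call last):
  File "<stdin>", line 15, in <module>
  File "<stdin>", line 15, in <genexpr>
ValueError: cannot convert float NaN to integer
```

View pics/c.png

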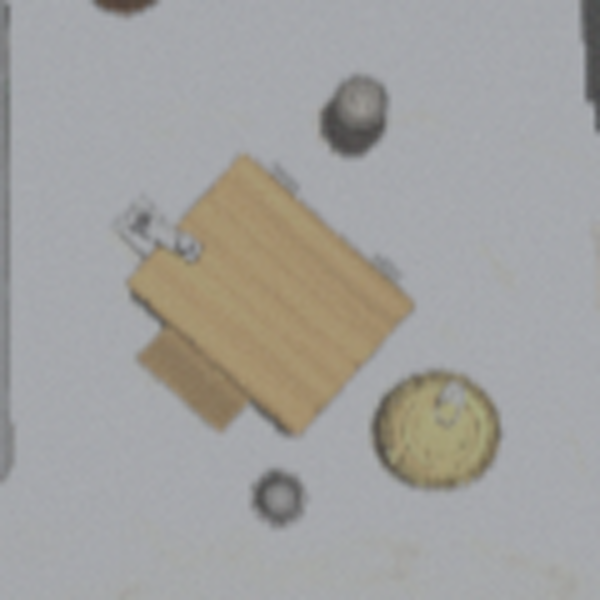

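The crop shows the lid corners at (243,155), (413,305), (295,435) and (130,283), the lip edge from (138,355) to (220,430), the pivot near (138,220) and the peg near (188,245).

```bash
cat >> h.py <<'E'
def ray(im,u,v,z):
    d=np.array(im["attitude"])@np.array([(u-im["cx"])/im["fx"],-(v-im["cy"])/im["fy"],-1.0]); e=np.array(im["eye"])
    return e+d*(z-e[2])/d[2]
E
python3 - <<'E'
from h import *
im=grab("top")
c=lambda x,y,z: ray(im,x/5+290-.4,y/5+145-.4,z)[:2]
hl,hr,fr,fl=c(243,155,.09),c(413,305,.09),c(295,435,.09),c(130,283,.09)
for n,p in zip(["hl","hr","fr","fl"],[hl,hr,fr,fl]):print(n,p.round(4))
print("dims",np.linalg.norm(hl-hr),np.linalg.norm(fl-fr),np.linalg.norm(hl-fl),np.linalg.norm(hr-fr))
yd=(hl-hr)+(fl-fr); xd=(hl-fl)+(hr-fr); th=np.degrees([np.arctan2(-yd[0],yd[1]),np.arctan2(xd[1],xd[0])]);print("yaw",th)
t=np.radians(th.mean());R=np.array([[np.cos(t),-np.sin(t)],[np.sin(t),np.cos(t)]])
ctr=(hl+hr+fl+fr)/4; o=ctr+R@[1,0]; print("centre",ctr)
for n,p in dict(lipL=c(138,355,.101),lipR=c(220,430,.101),piv=c(138,220,.099),peg=c(190,248,.124),pegB=c(180,240,.1)).items(): print(n,p.round(4),"own",(R.T@(p-ctr)).round(4))
E
```

```text
hl [ 0.6585 -0.2634]
hr [ 0.5628 -0.3661]
fr [ 0.484  -0.2914]
fl [ 0.5796 -0.1916]
dims 0.14041334978084183 0.13828157815180306 0.10662558852946745 0.10866709265050452
yaw [-43.35732705 -42.89311486]
centre [ 0.57122526 -0.27811852]
lipL [ 0.5342 -0.1958] own [-0.0833  0.0348]
lipR [ 0.4876 -0.245 ] own [-0.0837 -0.033 ]
piv [ 0.6178 -0.1973] own [-0.0213  0.0908]
peg [ 0.597  -0.2285] own [-0.0151  0.0539]
pegB [ 0.6047 -0.2229] own [-0.0133  0.0632]
```

>>> {"fn": "move_arm", "kwargs": {"motion": [[[0,0,0],[0,0,0.77]],[[0,0,0],[0,0,0.77]],[[0,0,0],[0,0,0.77]],[[0,0,0],[0,0,0.77]],[[0.5,-0.4,0],[0,0,0]],[[0.5,-0.4,0],[0,0,0]],[[0.5,-0.4,0],[0,0,0]],[[0.5,-0.4,0],[0,0,0]],[[0.5,-0.4,0],[0,0,0]],[[0.5,-0.4,0],[0,0,0]],[[0.5,-0.4,0],[0,0,0]],[[0.5,-0.4,0],[0,0,0]],[[0.5,-0.4,0],[0,0,0]],[[0.5,-0.4,0],[0,0,0]],[[0.5,-0.4,0],[0,0,0]],[[0.5,-0.4,0],[0,0,0]],[[0.5,-0.4,0],[0,0,0]],[[0,-0.2,0],[0,0,0]],[[0,0,0],[0,0,0]]], "claw": 1}}

```text
time_s: 2.05
position: [0.5537, -0.23, 0.248]
tool_rot: [[1.0, -0.0, -0.001], [-0.0, -1.0, 0.001], [-0.001, -0.001, -1.0]]
ft_force: [-0.6, -1.7, 0.2]
grip_width: 0.0002
gripper_force: 0.0
```

>>> {"fn": "move_arm", "kwargs": {"motion": [[[0.16,0,0.4],[0,0,0]],[[0,-0.04,0.4],[0,0,0]],[[0,0,0.4],[0,0,0]],[[0,0,0.4],[0,0,0]],[[0,0,0.4],[0,0,0]],[[0,0,0.38],[0,0,0]],[[0,0,0],[0,0,0]],[[0,0,0],[0,0,0]]]}}

```text
time_s: 2.85
position: [0.5614, -0.2301, 0.13]
tool_rot: [[1.0, -0.003, 0.0], [-0.003, -1.0, -0.0], [0.0, 0.0, -1.0]]
ft_force: [1.0, -1.3, -0.5]
grip_width: 0.0003
gripper_force: 0.0
```

Run:
```python
from h import *
print(env.tip_reach,env.observe()["position"])
a=grab("top")["frame"][145:265,290:410];b=grab("scene")["frame"][190:290,270:420]
cv2.imwrite("pics/d.png",cv2.cvtColor(np.hstack([cv2.resize(a,(400,400),interpolation=2),cv2.resize(b,(400,400),interpolation=2)]),cv2.COLOR_RGB2BGR))
```

```text
0.017 [ 0.56137142 -0.23006092  0.12995455]
```

View pics/d.png

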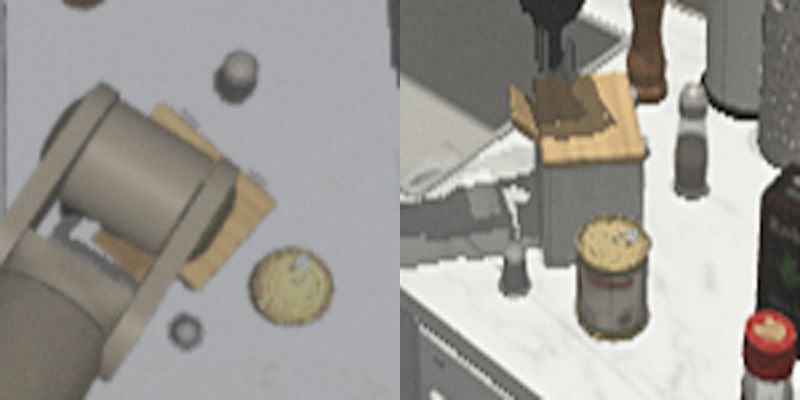

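The top view of the tip is blocked by the wrist. The scene view on the right shows the closed fingers just above the lid, near the peg. I'll push slowly in +x.

>>> {"fn": "move_arm", "kwargs": {"motion": [[[0,0,0.06],[0,0,0]],[[0.1,0,0],[0,0,0]],[[0.1,0,0],[0,0,0]],[[0.1,0,0],[0,0,0]],[[0.1,0,0],[0,0,0]],[[0.1,0,0],[0,0,0]],[[0.1,0,0],[0,0,0]],[[0.1,0,0],[0,0,0]],[[0.1,0,0],[0,0,0]],[[0.1,0,0],[0,0,0]],[[0.1,0,0],[0,0,0]],[[0,0,0],[0,0,0]]]}}

```text
time_s: 4.15
position: [0.6125, -0.2291, 0.1262]
tool_rot: [[1.0, -0.002, 0.001], [-0.002, -1.0, 0.0], [0.001, -0.0, -1.0]]
ft_force: [-1.2, -0.1, 0.2]
grip_width: 0.0002
gripper_force: 0.0
```

>>> {"fn": "move_arm", "kwargs": {"motion": [[[0.06,0,0],[0,0,0]],[[0.06,0,0],[0,0,0]],[[0.06,0,0],[0,0,0]],[[0,0,0],[0,0,0]]]}}

```text
time_s: 4.55
position: [0.6211, -0.2292, 0.1263]
tool_rot: [[1.0, -0.002, 0.0], [-0.002, -1.0, -0.0], [0.0, 0.0, -1.0]]
ft_force: [-0.7, 0.4, -0.5]
grip_width: 0.0002
gripper_force: 0.0
```

>>> {"fn": "move_arm", "kwargs": {"motion": [[[-0.3,0,0],[0,0,0]],[[-0.3,0,-0.2],[0,0,0]],[[0,0,-0.6],[0,0,0]],[[0,0,-0.6],[0,0,0]],[[-0.6,0,-0.6],[0,0,0]],[[-0.8,-0.2,-0.2],[0,0,0]],[[-0.8,-0.4,0],[0,0,0.9]],[[-0.8,-0.4,0],[0,0,0.9]],[[-0.6,-0.4,0],[0,0,0.9]],[[0,0,0],[0,0,0.9]],[[0,0,0],[0,0.9,0]],[[0,0,0],[0,0.9,0]],[[0,0,0],[0,0.9,0]],[[0,0,0],[0,0.9,0]],[[0,0,0],[0,0.9,0]],[[0,0,0],[0,0.9,0]],[[0,0,0],[0,0.9,0]],[[0,0,0],[0,0,0]]]}}

```text
time_s: 6.35
position: [0.4228, -0.1429, 0.2364]
tool_rot: [[0.603, -0.468, 0.646], [-0.331, -0.883, -0.332], [0.726, -0.014, -0.687]]
ft_force: [-1.0, -0.5, -0.8]
grip_width: 0.0002
gripper_force: 0.0
```

Run:
```python
from h import *
s=env.observe();print(s["position"],np.round(s["q"],1),np.round(s["tool_rot"],2).tolist())
a=grab("top")["frame"][145:265,290:410];b=grab("scene")["frame"][150:290,240:420]
cv2.imwrite("pics/e.png",cv2.cvtColor(np.hstack([cv2.resize(a,(400,400),interpolation=2),cv2.resize(b,(400,400),interpolation=2)]),cv2.COLOR_RGB2BGR))
```

```text
[ 0.42281751 -0.14289152  0.23642421] [-38.6  -0.3 120.5  31.4  16.   52.8] [[0.6, -0.47, 0.65], [-0.33, -0.88, -0.33], [0.73, -0.01, -0.69]]
```

View pics/e.png

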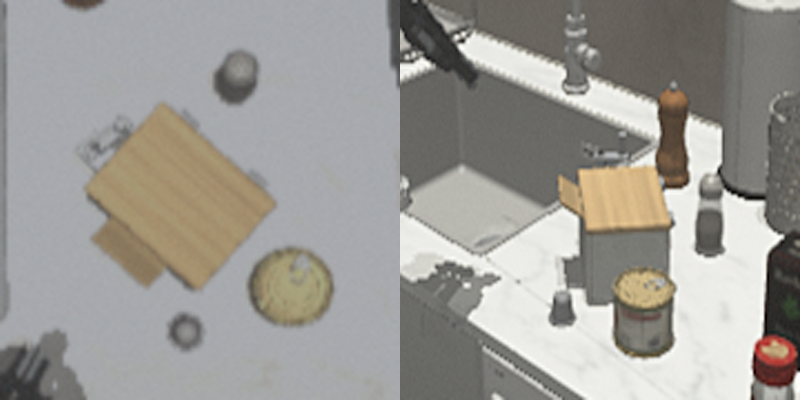

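The button now lies along the left end and the caddy has not moved. I'll check the latch angle numerically before lifting.

Run:
```python
from h import *
im=grab("top");P=cloud(im);C=np.array([.572,-.279]);t=np.radians(-43.1);R=np.array([[np.cos(t),-np.sin(t)],[np.sin(t),np.cos(t)]])
Q=P[170:215,300:350].reshape(-1,3);Q=Q[~np.isnan(Q).any(1)]
o=np.c_[(Q[:,:2]-C)@R,Q[:,2]]
k=(o[:,1]>.076)&(o[:,1]<.115)&(abs(o[:,0])<.05)&(o[:,2]>.06)
print((o[k]*1000).round().astype(int)[np.argsort(o[k][:,2])].tolist())
a=im["frame"][175:205,305:345];cv2.imwrite("pics/g.png",cv2.cvtColor(cv2.resize(a,(800,600),interpolation=cv2.INTER_CUBIC),cv2.COLOR_RGB2BGR))
```

```text
[[-35, 98, 71], [-12, 97, 72], [-18, 79, 72], [-33, 78, 72], [-21, 102, 72], [-14, 99, 72], [-17, 102, 73], [-24, 82, 73], [-11, 81, 73], [-33, 91, 74], [-23, 100, 74], [-11, 77, 74], [-27, 80, 75], [-30, 98, 75], [-31, 89, 75], [-32, 100, 75], [-12, 101, 75], [-9, 79, 75], [-19, 99, 75], [-17, 97, 76], [-28, 100, 76], [-31, 84, 76], [-22, 97, 77], [-20, 81, 77], [-29, 82, 77], [-33, 86, 77], [-16, 77, 78], [-26, 97, 78], [-14, 79, 78], [-33, 95, 78], [-31, 93, 78], [-34, 82, 79], [-32, 79, 79], [-23, 79, 79], [-16, 81, 80], [-21, 77, 80], [-11, 98, 80], [-30, 77, 81], [-25, 77, 82], [17, 89, 91], [-16, 93, 93], [-26, 85, 93], [-6, 90, 94], [-28, 82, 95], [-8, 92, 96], [16, 80, 96], [-30, 89, 96], [-4, 88, 96], [-9, 79, 96], [-4, 79, 96], [-4, 83, 96], [13, 78, 97], [-21, 93, 97], [-24, 82, 97], [9, 78, 97], [-6, 86, 97], [-13, 84, 97], [18, 87, 97], [4, 78, 97], [0, 79, 97], [-28, 86, 98], [2, 81, 99], [-19, 90, 99], [-13, 88, 99], [-30, 93, 99], [-15, 81, 99], [-15, 86, 99], [-24, 86, 99], [-26, 93, 99], [-11, 81, 99], [-2, 81, 99], [-9, 88, 99], [-13, 92, 100], [-20, 86, 100], [0, 87, 100], [-11, 86, 100], [-2, 85, 100], [17, 82, 100], [-11, 90, 100], [-26, 88, 100], [2, 89, 100], [-20, 82, 100], [2, 85, 100], [-31, 84, 100], [-15, 90, 100], [-24, 90, 100], [-17, 88, 100], [-2, 89, 101], [-22, 88, 101], [-9, 83, 101], [-28, 91, 101], [0, 83, 102], [-18, 83, 102], [-7, 81, 102], [-22, 84, 103], [3, 86, 112], [3, 81, 113], [5, 79, 114], [8, 78, 120], [4, 83, 122], [9, 87, 122], [8, 83, 122], [11, 85, 122], [6, 85, 123], [10, 80, 124], [4, 87, 124], [12, 82, 126], [5, 80, 127]]
```

View pics/g.png

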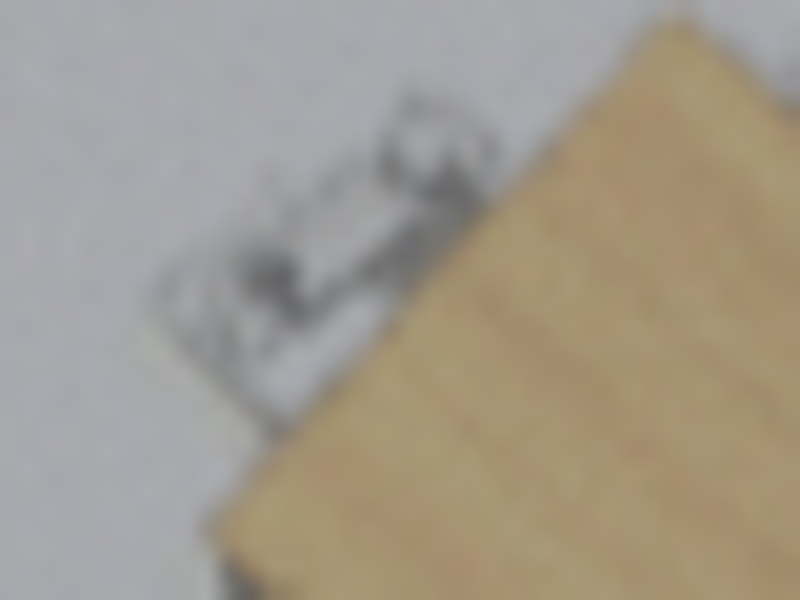

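The bar stands at about 80° (1.40 rad), which is only marginally clear. I'll go back and push it on to its stop.

>>> {"fn": "move_arm", "kwargs": {"motion": [[[0,0,0],[0,-0.9,0]],[[0,0,0],[0,-0.9,0]],[[0,0,0],[0,-0.9,0]],[[0,0,0],[0,-0.9,0]],[[0,0,0],[0,-0.9,0]],[[0,0,0],[0,-0.9,0]],[[0,0,0],[0,-0.9,0]],[[0,0,0],[0,0,-0.9]],[[0,0,0],[0,0,-0.9]],[[0,0,0],[0,0,-0.9]],[[0,0,0],[0,0,-0.9]],[[0,0,0],[0,0,0]]]}}

```text
time_s: 7.7
position: [0.4249, -0.1431, 0.2372]
tool_rot: [[0.999, 0.02, -0.028], [0.021, -0.999, 0.03], [-0.027, -0.031, -0.999]]
ft_force: [-0.2, -0.8, 0.2]
grip_width: 0.0
gripper_force: 0.0
```

>>> {"fn": "move_arm", "kwargs": {"motion": [[[0,0,0],[-0.2,0.2,0]],[[0.66,0.34,0],[0,0,0.15]],[[0.66,0.34,0],[0,0,0]],[[0.66,0.34,0],[0,0,0]],[[0.66,0.34,0],[0,0,0]],[[0.66,0.34,0],[0,0,0]],[[0,0,0.44],[0,0,0]],[[0,0,0.44],[0,0,0]],[[0,0,0.44],[0,0,0]],[[0,0,0.44],[0,0,0]],[[0,0,0.44],[0,0,0]],[[0,0,0],[0,0,0]]]}}

```text
time_s: 8.9
position: [0.5896, -0.2253, 0.1239]
tool_rot: [[1.0, -0.003, -0.004], [-0.003, -1.0, 0.007], [-0.004, -0.007, -1.0]]
ft_force: [0.0, -0.0, 0.6]
grip_width: -0.0
gripper_force: 0.0
```

>>> {"fn": "move_arm", "kwargs": {"motion": [[[0.12,0,0],[0,0,0]],[[0.12,0,0],[0,0,0]],[[0.12,0,0],[0,0,0]],[[0.12,0,0],[0,0,0]],[[0.12,0,0],[0,0,0]],[[0.04,0,0],[0,0,0]],[[0.04,0,0],[0,0,0]],[[0.04,0,0],[0,0,0]],[[0,0,0],[0,0,0]]]}}

```text
time_s: 9.8
position: [0.6263, -0.225, 0.1265]
tool_rot: [[1.0, 0.002, 0.001], [0.002, -1.0, 0.007], [0.001, -0.007, -1.0]]
ft_force: [-4.0, 2.2, 0.1]
grip_width: -0.0
gripper_force: 2.1
```

>>> {"fn": "move_arm", "kwargs": {"motion": [[[0.03,0,0],[0,0,0]],[[0,0,0],[0,0,0]]]}}

```text
time_s: 10.0
position: [0.6274, -0.2253, 0.1264]
tool_rot: [[1.0, 0.001, 0.0], [0.001, -1.0, 0.007], [0.0, -0.007, -1.0]]
ft_force: [-6.1, 0.9, 0.7]
grip_width: 0.0001
gripper_force: 3.0
```

The wrist force has risen to 6 N, so the button is at its stop. Now I'll retreat to in front of the lip and tilt the tool.

>>> {"fn": "move_arm", "kwargs": {"motion": [[[-0.3,0,0],[0,0,0]],[[-0.3,0,-0.2],[0,0,0]],[[0,0,-0.6],[0,0,0]],[[0,0,-0.6],[0,0,0]],[[-0.6,0,-0.6],[0,0,0]],[[-0.8,-0.2,-0.2],[0,0,0]],[[-0.8,-0.4,0],[0,0,0.9]],[[-0.8,-0.4,0],[0,0,0.9]],[[-0.6,-0.4,0],[0,0,0.9]],[[0,0,0],[0,0,0.9]],[[0,0,0],[0,0.9,0]],[[0,0,0],[0,0.9,0]],[[0,0,0],[0,0.9,0]],[[0,0,0],[0,0.9,0]],[[0,0,0],[0,0.9,0]],[[0,0,0],[0,0,0]]]}}

```text
time_s: 11.6
position: [0.4249, -0.1437, 0.2361]
tool_rot: [[0.708, -0.481, 0.517], [-0.393, -0.877, -0.277], [0.587, -0.007, -0.81]]
ft_force: [-0.9, -0.5, -0.2]
grip_width: -0.0001
gripper_force: 0.0
```

Run:
```python
from h import *
s=env.observe();print(s["position"],np.round(s["q"],1),np.round(s["tool_rot"],3).tolist())
im=grab("top");P=cloud(im);C=np.array([.572,-.279]);t=np.radians(-43.1);R=np.array([[np.cos(t),-np.sin(t)],[np.sin(t),np.cos(t)]])
Q=P[170:240,300:350].reshape(-1,3);Q=Q[~np.isnan(Q).any(1)]
o=np.c_[(Q[:,:2]-C)@R,Q[:,2]]
k=(o[:,1]>.076)&(o[:,1]<.115)&(abs(o[:,0])<.05)&(o[:,2]>.115)
m=o[k].mean(0);print(m,np.degrees(np.arctan2(m[0]+.02,.088-m[1])))
k=(abs(o[:,1])<.033)&(o[:,0]<-.06)&(o[:,0]>-.1)&(o[:,2]>.07);print("lip",o[k].min(0),o[k].mean(0))
```

```text
[ 0.42494319 -0.14365441  0.23606713] [-36.6   0.9 113.    9.7  30.8  75.5] [[0.708, -0.481, 0.517], [-0.393, -0.877, -0.277], [0.587, -0.007, -0.81]]
[0.00869962 0.09033254 0.1229947 ] 94.64645957084691
lip [-0.08756311 -0.03283446  0.08299829] [-0.07413163 -0.00012333  0.09570152]
```

>>> {"fn": "move_arm", "kwargs": {"motion": [[[-0.29,0.02,0.56],[0,0,0]],[[-0.29,0.02,0.56],[0,0,0]],[[-0.29,0.02,0.56],[0,0,0]],[[-0.29,0.02,0.56],[0,0,0]],[[-0.29,0.02,0.56],[0,0,0]],[[0,0,0],[0,0,0]]]}}

```text
time_s: 12.25
position: [0.4453, -0.1691, 0.1092]
tool_rot: [[0.72, -0.468, 0.512], [-0.4, -0.883, -0.245], [0.567, -0.028, -0.823]]
ft_force: [-0.3, 0.5, 0.2]
grip_width: 0.0003
gripper_force: 0.0
```

Run:
```python
from h import *
s=env.observe();print(np.round(s["q"],1));R=np.array(s["tool_rot"]);p=np.array(s["position"])
print(R.T@(np.array([.488,-.202,.075])-p)/.05)
```

```text
[-39.1  18.3 120.9  47.8  10.3  34.3]
[0.49060078 0.20040831 1.16166152]
```

>>> {"fn": "move_arm", "kwargs": {"motion": [[[0,0,0],[0,-0.7,0]],[[0,0,0],[0,-0.7,0]],[[0,0,0.3],[0,0,0]],[[0,0,0.3],[0,0,0]],[[-0.1,0,0.1],[0,0,0]],[[0,0,0],[0,0,0]]]}}

```text
time_s: 12.85
position: [0.4598, -0.1681, 0.0774]
tool_rot: [[0.775, -0.455, 0.439], [-0.42, -0.889, -0.181], [0.473, -0.044, -0.88]]
ft_force: [0.1, -0.7, -0.4]
grip_width: 0.0003
gripper_force: 0.0
```

Run:
```python
from h import *
s=env.observe();print(np.round(s["q"],1));R=np.array(s["tool_rot"]);p=np.array(s["position"])
h=R[:,2].copy();h[2]=0;h/=np.linalg.norm(h);print("h",h)
c=np.array([.510,-.221,.097]);T=c-.002*R[:,2]-.011*R[:,0]
for tgt in (T-[0,0,.012]-.012*h,T): print(tgt,(R.T@(tgt-p)/.05).round(3))
```

```text
[-37.6  23.1 117.   30.3  14.3  52.3]
h [ 0.92444408 -0.38131765  0.        ]
[ 0.48950748 -0.2114437   0.08155762] [0.863 0.497 0.344]
[ 0.50060081 -0.21601951  0.09355762] [1.187 0.466 0.246]
```

>>> {"fn": "move_arm", "kwargs": {"motion": [[[0.22,0.12,0.09],[0,0,0]],[[0.22,0.12,0.09],[0,0,0]],[[0.21,0.12,0.09],[0,0,0]],[[0.21,0.12,0.09],[0,0,0]],[[0,0,0],[0,0,0]]]}}

```text
time_s: 13.35
position: [0.4909, -0.2128, 0.0815]
tool_rot: [[0.773, -0.456, 0.441], [-0.419, -0.889, -0.184], [0.476, -0.043, -0.878]]
ft_force: [0.1, 0.1, -0.8]
grip_width: -0.0003
gripper_force: 0.0
```

Run:
```python
from h import *
s=env.observe();print(np.round(s["q"],1),s["position"],np.round(s["tool_rot"],3).tolist())
a=grab("top")["frame"][145:265,290:410];b=grab("scene")["frame"][150:290,240:420]
cv2.imwrite("pics/i.png",cv2.cvtColor(np.hstack([cv2.resize(a,(400,400),interpolation=2),cv2.resize(b,(400,400),interpolation=2)]),cv2.COLOR_RGB2BGR))
```

```text
[-39.9  25.4 110.   26.   18.9  55.1] [ 0.49085986 -0.21275562  0.08151723] [[0.773, -0.456, 0.441], [-0.419, -0.889, -0.184], [0.476, -0.043, -0.878]]
```

View pics/i.png

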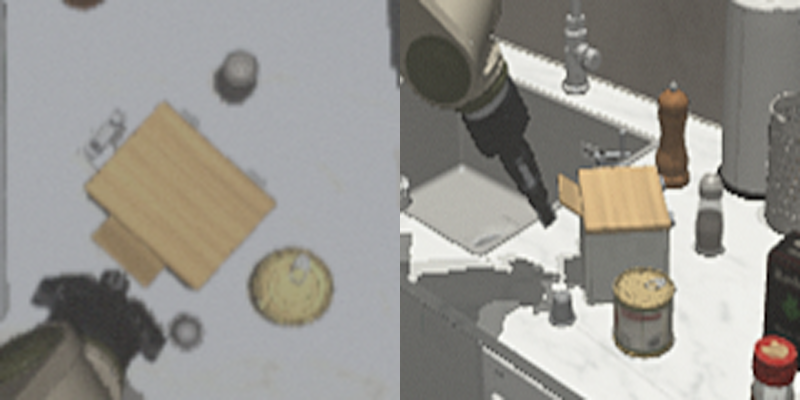

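The fingertip is at about (548,220) in the right panel, just in front of and below the lip at (568,190). It lines up with the lip and is clear of the capsule. I'll compute the arc.

Run:
```python
from h import *
s=env.observe();R=np.array(s["tool_rot"]);p=np.array(s["position"])
C=np.array([.572,-.279,0]);t=np.radians(-43.1);ox=np.array([np.cos(t),np.sin(t),0])
def T(th):
    a=np.radians(th+8.53);e=C+ox*(.055-.1416*np.cos(a));e[2]=.077+.1416*np.sin(a)
    return e-.002*R[:,2]-.011*R[:,0]
for th in range(0,105,8):
    q=T(th);print(th,q.round(3),(R.T@(q-p)/.05).round(2));p=q
```

```text
0 [ 0.501 -0.216  0.095] [ 0.34 -0.02 -0.13]
8 [ 0.504 -0.219  0.114] [ 0.26  0.01 -0.3 ]
16 [ 0.509 -0.224  0.132] [ 0.29  0.02 -0.26]
24 [ 0.516 -0.23   0.15 ] [ 0.33  0.04 -0.22]
32 [ 0.524 -0.238  0.166] [ 0.35  0.05 -0.17]
40 [ 0.534 -0.248  0.18 ] [ 0.37  0.06 -0.12]
48 [ 0.546 -0.258  0.192] [ 0.38  0.08 -0.07]
56 [ 0.558 -0.27   0.201] [ 0.39  0.09 -0.02]
64 [ 0.572 -0.283  0.209] [0.38 0.09 0.04]
72 [ 0.586 -0.296  0.213] [0.37 0.1  0.09]
80 [ 0.6   -0.309  0.215] [0.35 0.11 0.14]
88 [ 0.615 -0.323  0.214] [0.33 0.11 0.19]
96 [ 0.629 -0.336  0.211] [0.3  0.11 0.24]
104 [ 0.642 -0.349  0.204] [0.26 0.11 0.28]
```

>>> {"fn": "move_arm", "kwargs": {"motion": [[[0.17,0,-0.06],[0,0,0]],[[0.17,0,-0.06],[0,0,0]],[[0.13,0,-0.15],[0,0,0]],[[0.13,0,-0.15],[0,0,0]],[[0.15,0.01,-0.13],[0,0,0]],[[0.15,0.01,-0.13],[0,0,0]],[[0.16,0.02,-0.11],[0,0,0]],[[0.16,0.02,-0.11],[0,0,0]],[[0.17,0.03,-0.09],[0,0,0]],[[0.17,0.03,-0.09],[0,0,0]],[[0,0,0],[0,0,0]]]}}

```text
time_s: 14.55
position: [0.5244, -0.24, 0.1664]
tool_rot: [[0.773, -0.455, 0.442], [-0.419, -0.889, -0.184], [0.476, -0.043, -0.878]]
ft_force: [-0.2, 0.8, 0.5]
grip_width: 0.0002
gripper_force: 0.6
```

Run:
```python
from h import *
s=env.observe();print(np.round(s["q"],1),s["position"],np.round(s["tool_rot"],3).tolist())
a=grab("top")["frame"][145:265,290:410];b=grab("scene")["frame"][150:290,240:420]
cv2.imwrite("pics/j.png",cv2.cvtColor(np.hstack([cv2.resize(a,(400,400),interpolation=2),cv2.resize(b,(400,400),interpolation=2)]),cv2.COLOR_RGB2BGR))
```

```text
[-39.8  20.3  97.9  14.2  35.2  68.2] [ 0.52444207 -0.23998845  0.16635571] [[0.773, -0.455, 0.442], [-0.419, -0.889, -0.184], [0.476, -0.043, -0.878]]
```

View pics/j.png

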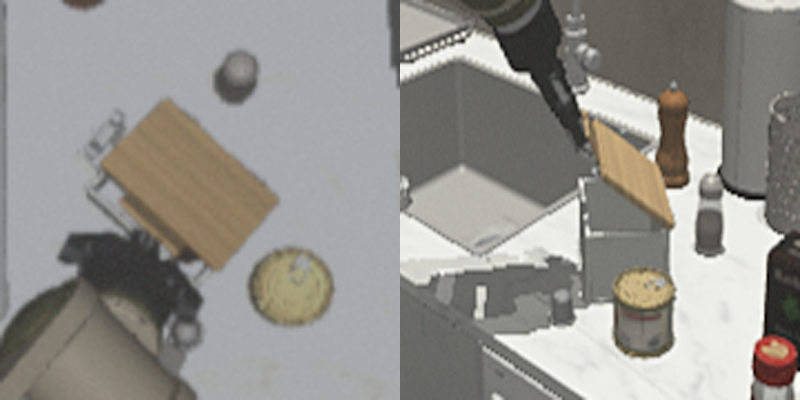

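The lid is up about 40°, with the fingertip under the lip at (588,150) in the right panel. I'll continue along the arc.

>>> {"fn": "move_arm", "kwargs": {"motion": [[[0.18,0.03,-0.06],[0,0,0]],[[0.18,0.03,-0.06],[0,0,0]],[[0.19,0.04,-0.03],[0,0,0]],[[0.19,0.04,-0.03],[0,0,0]],[[0.19,0.04,-0.01],[0,0,0]],[[0.19,0.04,-0.01],[0,0,0]],[[0.19,0.05,0.02],[0,0,0]],[[0.19,0.05,0.02],[0,0,0]],[[0.18,0.05,0.04],[0,0,0]],[[0.18,0.05,0.04],[0,0,0]],[[0,0,0],[0,0,0]]]}}

```text
time_s: 15.75
position: [0.585, -0.2969, 0.2118]
tool_rot: [[0.774, -0.455, 0.44], [-0.419, -0.889, -0.183], [0.475, -0.043, -0.879]]
ft_force: [0.2, -0.5, 0.1]
grip_width: 0.0002
gripper_force: 0.0
```

>>> {"fn": "move_arm", "kwargs": {"motion": [[[0.17,0.05,0.07],[0,0,0]],[[0.17,0.05,0.07],[0,0,0]],[[0.16,0.05,0.09],[0,0,0]],[[0.16,0.05,0.09],[0,0,0]],[[0,0,0],[0,0,0]],[[0,0,0],[0,0,0]],[[0,0,0],[0,0,0]]]}}

```text
time_s: 16.45
position: [0.6121, -0.3214, 0.2128]
tool_rot: [[0.774, -0.455, 0.44], [-0.419, -0.889, -0.182], [0.474, -0.044, -0.88]]
ft_force: [0.3, -0.1, 0.3]
grip_width: 0.0001
gripper_force: 0.0
```

Run:
```python
from h import *
s=env.observe();print(np.round(s["q"],1),s["position"],np.round(s["tool_rot"],3).tolist())
a=grab("top")["frame"][145:265,290:410];b=grab("scene")["frame"][150:290,240:420]
cv2.imwrite("pics/k.png",cv2.cvtColor(np.hstack([cv2.resize(a,(400,400),interpolation=2),cv2.resize(b,(400,400),interpolation=2)]),cv2.COLOR_RGB2BGR))
```

```text
[-40.5  27.5  76.   11.1  49.8  72.1] [ 0.6120779  -0.32142024  0.21276383] [[0.774, -0.455, 0.44], [-0.419, -0.889, -0.182], [0.474, -0.044, -0.88]]
```

View pics/k.png

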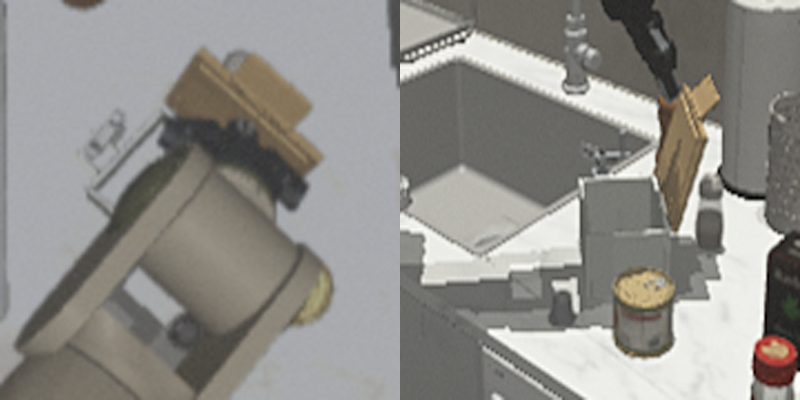

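The lid has gone over and is leaning back, with no contact force. I'll withdraw up along the finger and back, then check.

>>> {"fn": "move_arm", "kwargs": {"motion": [[[-0.2,0,-0.2],[0,0,0]],[[-0.4,0,-0.4],[0,0,0]],[[-0.5,0,-0.6],[0,0,0]],[[-0.5,0,-0.6],[0,0,0]],[[-0.6,0,-0.5],[0,0,0]],[[-0.6,0,-0.5],[0,0,0]],[[-0.6,0,-0.4],[0,0,0]],[[0,0,0],[0,0,0]],[[0,0,0],[0,0,0]],[[0,0,0],[0,0,0]]]}}

```text
time_s: 17.55
position: [0.4108, -0.2217, 0.2731]
tool_rot: [[0.774, -0.455, 0.44], [-0.419, -0.889, -0.182], [0.474, -0.043, -0.879]]
ft_force: [0.2, 0.4, -0.1]
grip_width: -0.0
gripper_force: 0.0
```

Run:
```python
from h import *
s=env.observe();print(s["position"],s["time_s"])
A=grab("top");b=grab("scene")["frame"][150:290,240:420];a=A["frame"][145:265,290:410]
P=cloud(A);C=np.array([.572,-.279]);t=np.radians(-43.1);R=np.array([[np.cos(t),-np.sin(t)],[np.sin(t),np.cos(t)]])
Q=P[150:240,290:380].reshape(-1,3);Q=Q[~np.isnan(Q).any(1)];o=np.c_[(Q[:,:2]-C)@R,Q[:,2]]
k=(abs(o[:,1])<.03)&(o[:,0]>.045)&(o[:,0]<.16)&(o[:,2]>.1);print((o[k]*1000).round().astype(int)[::6].tolist())
k=(o[:,0]>-.03)&(o[:,1]>.074)&(o[:,1]<.11)&(o[:,2]>.115)&(o[:,0]<.03);print("peg",o[k].mean(0))
cv2.imwrite("pics/l.png",cv2.cvtColor(np.hstack([cv2.resize(a,(400,400),interpolation=2),cv2.resize(b,(400,400),interpolation=2)]),cv2.COLOR_RGB2BGR))
```

```text
[ 0.41076801 -0.22166836  0.27312432] 17.55
[[116, 30, 210], [114, 26, 199], [111, 24, 204], [107, 27, 196], [116, 14, 207], [106, 23, 198], [115, 10, 209], [102, 23, 199], [112, 10, 203], [96, 28, 187], [106, 15, 196], [116, 2, 202], [96, 21, 195], [107, 8, 198], [115, -4, 212], [96, 20, 186], [105, 7, 198], [116, -6, 201], [90, 22, 185], [100, 9, 192], [110, -4, 201], [82, 29, 175], [91, 16, 186], [101, 3, 197], [110, -10, 206], [81, 27, 168], [90, 14, 183], [100, 1, 191], [109, -12, 203], [79, 25, 165], [88, 12, 181], [98, -1, 188], [107, -14, 200], [77, 26, 156], [85, 12, 174], [94, -1, 188], [104, -14, 198], [73, 29, 143], [81, 15, 164], [89, 2, 184], [99, -11, 191], [108, -24, 202], [75, 20, 152], [84, 6, 168], [92, -7, 186], [102, -19, 194], [68, 28, 132], [76, 14, 155], [84, 0, 177], [93, -13, 189], [103, -25, 198], [69, 21, 137], [77, 7, 158], [86, -6, 176], [95, -19, 190], [62, 29, 115], [71, 14, 139], [78, 1, 163], [87, -12, 179], [98, -27, 189], [66, 20, 117], [73, 6, 147], [81, -8, 167], [90, -21, 183], [61, 23, 107], [69, 8, 135], [77, -5, 153], [86, -20, 179], [59, 21, 105], [68, 7, 126], [75, -7, 152], [83, -20, 176], [59, 16, 104], [67, 2, 128], [75, -11, 153], [83, -24, 176], [62, 7, 111], [70, -7, 135], [78, -20, 158], [59, 5, 113], [68, -9, 133], [77, -22, 153], [61, -1, 114], [69, -15, 139], [77, -28, 160], [65, -12, 121], [74, -26, 144], [63, -15, 121], [72, -30, 149], [64, -21, 124], [59, -16, 105], [67, -30, 132], [63, -27, 117]]
peg [0.0086006  0.0899521  0.12205388]
```

View pics/l.png

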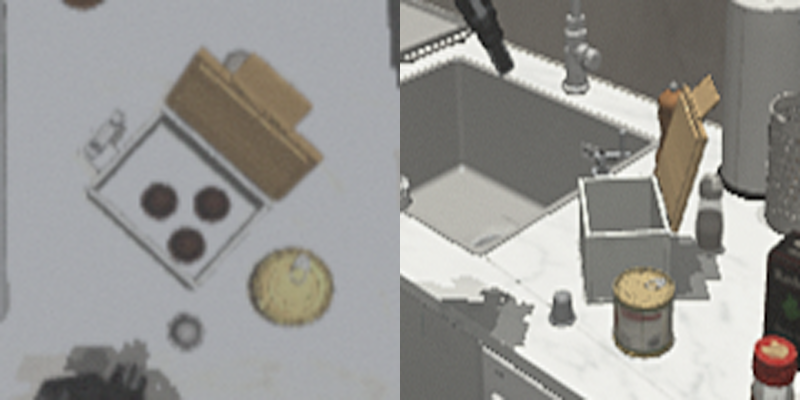

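The lid rests against its stop at about 109°, the button is aside at its own stop, and the caddy and everything around it are where they were. I'll hand in the job.

```bash
python3 -c "
from rig import env
print(env.close_job())"
```

```text
the job is handed in; nothing more can be done
None
```

I pushed the turn-button aside to its stop, then flipped the lid over so it rests open against its own stop; the caddy and the other things have not moved, and the job is handed in, though no verdict came back.

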